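# Load a battery box and hold its cover down for screwing

### The arm

A 6-joint arm with a two-finger parallel gripper is mounted at the origin on the work surface. World frame = base frame: x ahead of the robot, y to its left, z up, the work surface at z = 0. Lengths are in mm, angles in rad, forces in N, time in s.
With the tool pointing down it reaches from about 375 to 975 mm from the base axis. Payload 3.8 kg.
Tool frame: the origin (TCP) lies at the very end of the fingers, on their centre line; the grasp point (between the pads) lies 19 mm behind it (ctrl.grip_point_offset is the distance from the TCP to the grasp point, in mm); z points along the fingers, y is the line along which they close (so a half turn about z gives the same grasp; the last joint's range is limited). The gripper opens to 88 mm and grips with 3 to 60 N. Pads are 18 mm wide; open, the fingers measure 123 mm over their backs; the gripper's body (75 mm by 187 mm) begins 45 mm behind the grasp point.
Start: joints at [-1.167, 0.264, 1.604, -0, 1.274, -0.037], TCP at [287.992, -610.474, 238.706] pointing down, gripper open.
Joint ranges: [-2.63, 2.63], [-0.94, 2.18], [0.31, 2.57], [-1.31, 4.45], [0, 2.66], [-2.55, 2.55]. Speed limits (rad/s): [2.57, 2.57, 3.14, 3.14, 3.14, 3.14].

### API

Orientations are given as a unit quaternion [x, y, z, w].
In Python, from station import ctrl gives the robot as it stands.
- The arm moves only by the shell command python3 -m inch 'ROWS'. ROWS is JSON, a list of rows, each a list of 7 numbers: the gripper's target within -1 to 1 (shut at 1, half-way at 0, fully open at -1), then the shift along the tool's x, y, z in cm, then the turn, a rotation vector about the tool's x, y, z in degrees. In form: [[claw, x, y, z, ax, ay, az], ...]. A call has 1 to 10 rows; each row shifts and turns the commanded pose from where the row before left it, along the tool's axes as they then stand; what a row does not reach is not made up. A row lasts 1/12 s, in which the tool goes at most 41.7 mm and 7.16 degrees, less where a joint would pass 70% of its speed; a pose out of reach is approached as far as the arm can. A call with a gripper value outside its range is refused whole. The fingers move at their own pace and stop on an object; the grip force is fixed at half the most. Time passes only in rows, so rows that do not move let the fingers close. It gives the time, the measured TCP pose, the force, the opening and the grip force at its end, in the units of the state.
- ctrl.state(): the state, without advancing time (a new reading comes with each control period).
- ctrl.camera(name): name is "side" or "top"; returns a dict with "img" (480x640x3 uint8, red, green, blue), "fx", "fy", "cx", "cy" (pixels), "world_from_camera" (4x4, takes a point from camera to world coordinates). Camera axes: x right, y down, z forward; pixel columns grow to the right and rows downward; lengths in mm; the calibration is good to about 2 mm. A picture is of the moment at which its call begins. There is no depth.
- ctrl.hand_in(): hands the job in; it is judged then, once.
The state is a dict: "time_s": time; "joints": joint angles; "joint_vel": joint speeds; "tau": joint torques, N m; "eef_pos": TCP position; "tool_rot": TCP orientation; "contact_force": force on the tool from outside, world axes, zero at the start; "wrist_torque": the same for the moment, N m; "width": opening from 0.0 (shut) to 1.0 (fully open); "finger_force": force on a finger pad.
Only numpy, scipy, OpenCV 4.12 (cv2) and the standard library are available. Lean on these libraries where they do the work, as an engineer would, in place of code of your own. Each camera call takes 0.05 s, during which the arm holds its last target. There are 200 camera calls.

### The job

Load the three stubby cells from the white tray into the battery box, button end up, in wiring order: first the well at the antenna end, then the middle well, then the last one. Then set the loose yellow cover over the cells and press it down, without slamming, against the contact springs until it is home on the rim all round, and keep it there with a steady push of about 20 N so that I can drive the two end screws: finish while still pressing. Leave the slim cell, the screwdriver, the scissors and the flat battery pack where they are.

Things in the scene. Friction and masses are not known exactly. Their poses are not given: they have to be found in the camera images.
- box: Lower shell of a yellow printed battery box, 52 (x) x 104 (y) mm, screwed to a plywood board 110 x 175 x 9 mm fixed to the table. Origin: centre of the board's underside, on the table; z up, y along the box towards its antenna end. Inside the rim a block 39 x 91 mm stands 6 mm above it (top 33 mm over the table) with three round wells in a row along y.
- rim (a point): Centre of the box at the level of its flat rim (6.5 mm wide, 27 mm above the table), on which the cover sits. At each end a screw ear 20 wide x 15 mm long, level with the rim.
- antenna (a point): Tip of the black stub antenna, 9 mm thick, that sticks out 54 mm level in +x from the box's side beside well 1; its axis is 22 mm above the table.
- well1 (a point): Centre of the mouth of the first well, at the antenna end (30 mm to +y of the middle), 33 mm above the table. Wells are 21 mm across for the 18 mm cells, flared to 25 mm over the top 4 mm. On the floor a sprung contact plate: a cell first rests on it with its underside 16 mm below the mouth, its top 19 mm above; pressing it further takes 0.8 N per mm (5 mm travel).
- well2 (a point): Centre of the mouth of the second, middle well; like well1.
- well3 (a point): Centre of the mouth of the third, last well, farthest from the antenna (30 mm to -y of the middle); like well1.
- cover: Upper shell of the box: loose yellow printed cover, about 70 g, mouth down on the table. Origin: centre of its open underside; z up, y along its length. 52 (x) x 104 (y) x 25 mm high, walls and top 4 mm, inside 44 x 96 x 21 mm deep: 2.5 mm play all round over the box's block. A screw ear 20 x 15 x 4 mm at each end, at the lower edge. The same either way round.
- cover_top (a point): Centre of the cover's flat top, 25 mm above its underside; 52 mm above the table when home on the box. Lowered over the cells, the cover meets their tops 4 mm before it is home; at home the three springs together push it up with about 10 N, so of a push of 20 N about 10 N bears on the rim.
- cell1: Stubby rechargeable cell, upright cylinder 18 mm across, 35 mm high with the 1.5 mm button on top, about 26 g, grey sleeve, pale ring round the button. Origin: centre of its underside. Stands in a hole of the white tray, 20 mm of it above the tray, its top 40 mm above the table. The three stubby cells are alike and interchangeable.
- cell2: Another stubby cell, same as cell1.
- cell3: Another stubby cell, same as cell1.
- slim_cell: Bystander in the fourth hole of the tray: a slimmer, taller cell, 14 mm across, 50 mm high (top 55 mm above the table), origin at the centre of its underside. It does not fit the job; leave it.
- tray: White tray fixed to the table, 40 (x) x 136 (y) x 20 mm high, origin at the centre of its underside, with four holes 20 mm across and 15 mm deep in a row along y, 32 mm apart (at y = +48, +16, -16, -48 mm). Which hole holds which cell varies.
- screwdriver: Bystander: screwdriver 170 mm long lying along its x on the table.
- pouch: Bystander: flat silver battery pack 58 x 80 x 10 mm lying on the table, origin at the centre of its underside.
- scissors: Bystander: scissors with red handles, about 190 mm long and 12 mm high, lying along x; origin near the pivot.

How it is judged:
By the outcome, as a careful person would: the job done as asked, in the order asked, and still so for the second after the job is handed in, while the arm keeps its last pose, push and grip.
It also fails if it takes over 72 s, if anything falls off the work surface, if the arm or the gripper's body presses on something with over 40 N, if the wrist force passes 120 N, or if a joint passes its speed limit or range.

## Working session

There is one attempt and no reset: what is moved stays moved. The work goes in short steps, Python scripts to look and compute and a shell command to move; the robot and the scene stay as the last step left them, time stands still between calls to the robot, and variables do not carry over. Pictures are saved under pics/ and viewed, at most 10 in all, crops included, and the job is handed in when it is done.

```bash
mkdir -p pics; ls
python3 - <<'E'
from station import ctrl
import cv2
for n in("top","side"):
    c=ctrl.camera(n); cv2.imwrite(f"pics/{n}0.png",c["img"][:,:,::-1]); print(n,c["fx"],c["cx"],c["cy"],c["world_from_camera"])
s=ctrl.state(); print({k:s[k] for k in("time_s","eef_pos","tool_rot","contact_force","width")},ctrl.grip_point_offset)
E
```

```text
pics
top 609.1122729348261 313.56289461947426 237.74038487805797 [[-4.81880305e-02 -9.77897889e-01  2.03454250e-01  3.45875917e+02]
 [-9.98838129e-01  4.72907138e-02 -9.27261548e-03 -1.55246800e+01]
 [-5.53825617e-04 -2.03664692e-01 -9.79040544e-01  1.39565990e+03]
 [ 0.00000000e+00  0.00000000e+00  0.00000000e+00  1.00000000e+00]]
side 481.26641343883733 316.7681336192518 243.63839344752597 [[ 9.99692671e-01 -2.41634249e-02 -5.53998870e-03  6.14266743e+02]
 [-9.48499666e-03 -5.79286780e-01  8.15068624e-01 -8.78678495e+02]
 [-2.29040917e-02 -8.14765583e-01 -5.79337939e-01  6.76816915e+02]
 [ 0.00000000e+00  0.00000000e+00  0.00000000e+00  1.00000000e+00]]
{'time_s': 0.1, 'eef_pos': array([ 287.75405892, -609.90612896,  237.54951429]), 'tool_rot': array([ 9.75809807e-01,  2.18618983e-01, -1.71535608e-04, -9.65466234e-04]), 'contact_force': array([-0.04737041, -0.35617581, -0.43447885]), 'width': 1.000099417730934} 18.700000000000003
```

View pics/top0.png

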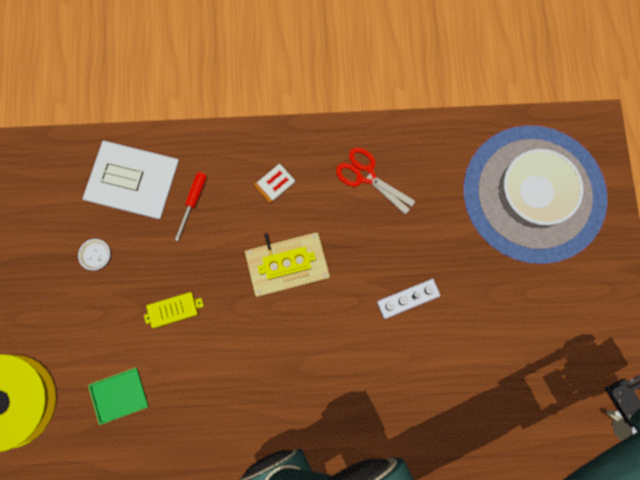

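View pics/side0.png

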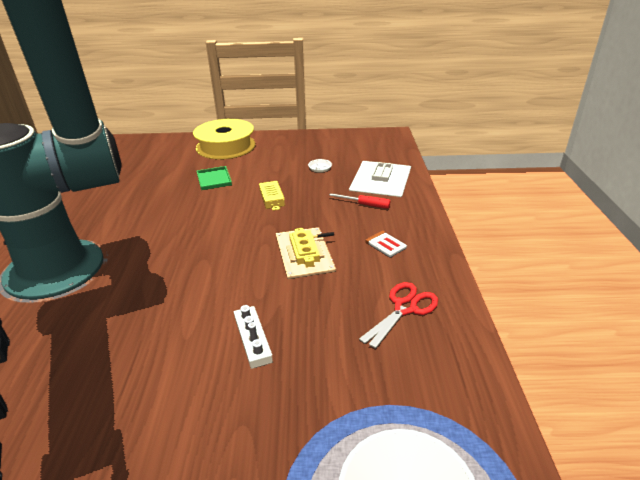

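The top view shows the tray at (408,298), the box at (287,263) with its antenna at the left end (267,240), and the cover at (173,310). The side view shows them at (252,335), (305,250) and (271,195). Next I'll look at enlarged crops.

Run:
```python
import cv2,numpy as np
t=cv2.imread("pics/top0.png");s=cv2.imread("pics/side0.png")
def cr(i,x,y,w=66,h=50): return cv2.resize(i[y-h//2:y+h//2,x-w//2:x+w//2],(396,300),interpolation=cv2.INTER_CUBIC)
cv2.imwrite("pics/crop.png",np.vstack([np.hstack([cr(t,408,298),cr(t,287,263)]),np.hstack([cr(s,252,333,92,70),cr(s,305,248,92,70)])]))
```

```text
(no output)
```

View pics/crop.png

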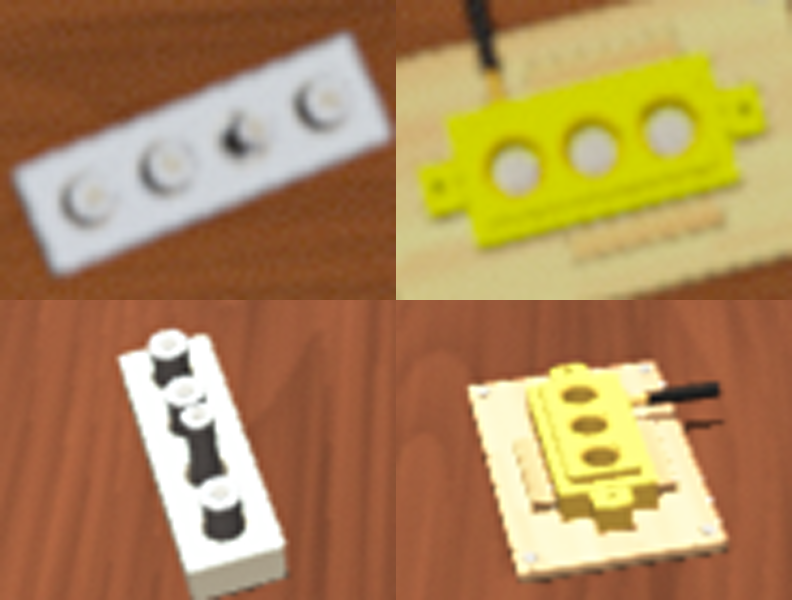

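The slim cell is in the third hole from +y, so the stubby cells are at tray y = +48, +16 and -48. The antenna is beside the leftmost (world +y) well, which makes it well 1. Now I'll measure.

```bash
cat > h.py <<'E'
import cv2,numpy as np
from station import ctrl
def ray(c,uv,z):
    T=np.array(c["world_from_camera"]);d=T[:3,:3]@[(uv[0]-c["cx"])/c["fx"],(uv[1]-c["cy"])/c["fy"],1]
    return (T[:3,3]+d*(z-T[2,3])/d[2])[:2]
def near(m,p):
    cs,h=cv2.findContours(m,cv2.RETR_CCOMP,cv2.CHAIN_APPROX_NONE)
    i=[i for i,k in enumerate(cs) if h[0][i][3]<0 and cv2.contourArea(k)>60 and cv2.pointPolygonTest(k,p,True)>-25]
    i=max(i,key=lambda j:cv2.contourArea(cs[j])); return cs[i],[cs[j] for j in range(len(cs)) if h[0][j][3]==i]
def up(c,k=4): return cv2.resize(c["img"],None,fx=k,fy=k,interpolation=cv2.INTER_CUBIC)
def px(q,k=4): return (np.array(q,float)+.5)/k-.5
def rect(c,cnt,z):
    w=np.array([ray(c,px(q),z) for q in cnt.reshape(-1,2)],np.float32)
    r=cv2.minAreaRect(w);b=cv2.boxPoints(r);e=[b[1]-b[0],b[2]-b[1]];l=max(e,key=np.linalg.norm)
    return np.round(r[0],1),np.round(sorted(r[1]),1),round(np.degrees(np.arctan2(l[1],l[0]))%180,1)
E
python3 - <<'E'
from h import *
P={"top":dict(tray=(408,298),box=(287,263),cover=(173,310)),"side":dict(tray=(252,338),box=(305,248),cover=(271,195))}
for n in P:
    c=ctrl.camera(n);I=up(c);hsv=cv2.cvtColor(I,cv2.COLOR_RGB2HSV)
    Y=cv2.inRange(hsv,(22,130,90),(35,255,255));W=cv2.inRange(hsv,(0,0,130),(179,60,255))
    for o,p in P[n].items():
        m=W if o=="tray" else Y
        k,hs=near(m,(p[0]*4+2,p[1]*4+2))
        for z in dict(tray=(20,),box=(27,33),cover=(4,25))[o]: print(n,o,z,*rect(c,k,z),"area px",cv2.contourArea(k)/16)
        for q in hs:
            a=cv2.contourArea(q)/16
            if a>8:
                mm=cv2.moments(q);u=px((mm["m10"]/mm["m00"],mm["m01"]/mm["m00"]));print("   hole",u.round(1),round(a,1),ray(c,u,32).round(1))
        # body without thin ears
        k2,_=near(cv2.morphologyEx(m,cv2.MORPH_OPEN,np.ones((3,3)) if o=="tray" else cv2.getStructuringElement(2,(45,45))),(p[0]*4+2,p[1]*4+2))
        print("   opened",*rect(c,k2,dict(tray=20,box=27,cover=25)[o]))
E
```

```text
top tray 20 [ 481.9 -235.8] [ 44.9 141.3] 109.3 area px 1198.25
   hole [413.6 296.4] 14.9 [ 484.3 -245.9]
   hole [425.4 291.5] 9.1 [ 493.9 -273.4]
   opened [ 481.9 -235.8] [ 44.9 141.3] 109.3
top box 27 [580.   37.3] [ 64.8 134.9] 101.4 area px 1231.09375
top box 33 [579.   37.1] [ 64.5 134.3] 101.4 area px 1231.09375
   hole [273.5 266.1] 48.3 [568.1  65.3]
   hole [286.4 262.9] 48.0 [574.1  36. ]
   hole [299.  259.6] 47.3 [580.3   6.9]
   opened [587.7  53.9] [25.7 26.3] 132.9
top cover 4 [484.5 299.1] [ 58.8 138.4] 104.3 area px 1340.84375
top cover 25 [482.4 294.4] [ 57.9 136.3] 104.3 area px 1340.84375
   opened [481.7 297.4] [ 57.8 129. ] 104.2
side tray 20 [ 483.2 -238.3] [ 43.3 163.2] 109.2 area px 1374.28125
   hole [257.6 349.6] 64.0 [ 500.2 -291.3]
   hole [251.7 332.3] 109.2 [ 485.3 -248.6]
   hole [245.3 313.7] 44.5 [ 468.1 -199. ]
   opened [ 483.2 -238.3] [ 43.3 163.2] 109.2
side box 27 [565.6  20.8] [ 51.9 121.6] 123.6 area px 240.6875
side box 33 [566.1  12.5] [ 51.4 120.5] 123.6 area px 240.6875
   hole [305.9 249.1] 21.7 [583.2   8.1]Traceback (most recent call last):
  File "<stdin>", line 15, in <module>
  File "h.py", line 9, in near
    i=max(i,key=lambda j:cv2.contourArea(cs[j])); return cs[i],[cs[j] for j in range(len(cs)) if h[0][j][3]==i]
ValueError: max() iterable argument is empty
```

Run:
```python
from h import *
t=cv2.imread("pics/top0.png")[:,:,::-1];s=cv2.imread("pics/side0.png")[:,:,::-1]
f=lambda i,x,y:(cv2.cvtColor(i[y:y+1,x:x+1].copy(),cv2.COLOR_RGB2HSV)[0,0],i[y,x])
for n,i,x,y in [("rim",t,265,268),("block",t,280,262),("board",t,255,275),("board",t,318,275),("front",t,290,274),("well",t,286,262),("wallfar",t,288,258),("cover",t,165,305),("covfront",t,175,323),
 ("s block",s,312,256),("s rim",s,312,264),("s board",s,285,262),("s well",s,305,247),("s cover",s,268,190),("s covfront",s,270,202),("s celltop",s,257,346),("s slim",s,251,325),("s table",s,230,250)]: print(n,x,y,*f(i,x,y))
```

```text
rim 265 268 [ 30 255 204] [202 204   0]
block 280 262 [ 30 255 207] [207 205   0]
board 255 275 [ 25  88 208] [208 197 136]
board 318 275 [ 23  96 208] [208 189 130]
front 290 274 [ 24 128 173] [173 155  86]
well 286 262 [ 22  23 197] [197 192 179]
wallfar 288 258 [ 27 255 178] [178 161   0]
cover 165 305 [ 30 255 183] [181 183   0]
covfront 175 323 [ 13 180 132] [132  79  39]
s block 312 256 [ 29 144 249] [249 244 108]
s rim 312 264 [ 21 181 162] [162 127  47]
s board 285 262 [ 26  48 255] [255 249 207]
s well 305 247 [ 23 173 222] [222 187  71]
s cover 268 190 [ 29 155 229] [229 223  90]
s covfront 270 202 [ 22 176 171] [171 139  53]
s celltop 257 346 [ 70   3 226] [223 226 224]
s slim 251 325 [ 33  14 224] [223 224 212]
s table 230 250 [ 10 157 167] [167  99  64]
```

Run:
```python
import cv2,numpy as np
t=cv2.imread("pics/top0.png");s=cv2.imread("pics/side0.png")
def cr(i,x,y,w=48,h=36): return cv2.resize(i[y-h//2:y+h//2,x-w//2:x+w//2],(400,300),interpolation=cv2.INTER_NEAREST)
cv2.imwrite("pics/crop2.png",np.vstack([np.hstack([cr(t,287,263,72,54),cr(t,173,310,72,54)]),np.hstack([cr(s,305,248),cr(s,271,195)])]))
```

```text
(no output)
```

View pics/crop2.png

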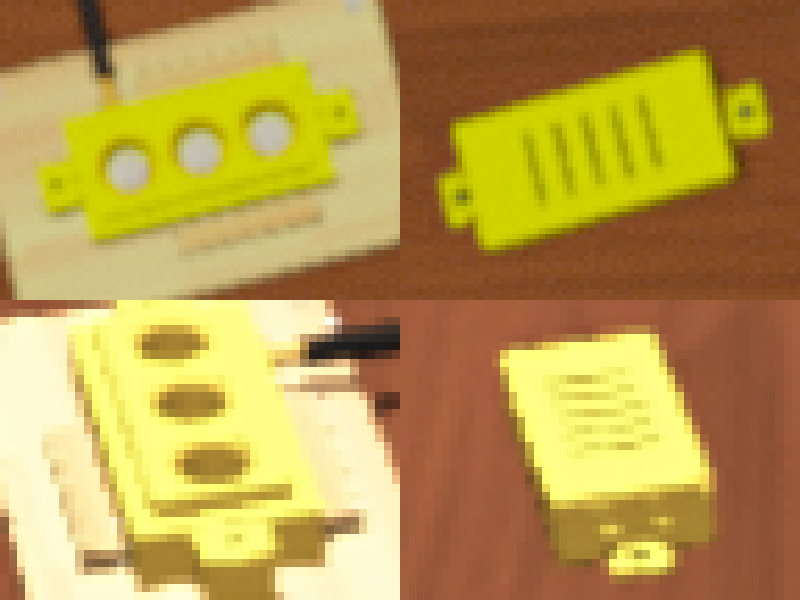

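The crop gives clear edges: top-view box yellow is saturated (S>220), side-view wells show as dark ellipses, and the cover's bright top face has four clear corners.

Run:
```python
from h import *
c=ctrl.camera("top");hsv=cv2.cvtColor(up(c),cv2.COLOR_RGB2HSV)
Y=cv2.inRange(hsv,(22,190,70),(35,255,255))
for o,p,zs in(("box",(287,263),(27,33)),("cover",(173,310),(4,25))):
    k,hs=near(Y,(p[0]*4,p[1]*4))
    for z in zs: print("top",o,z,*rect(c,k,z))
    if o=="box":
        B=cv2.inRange(hsv,(28,200,190),(35,255,255)); k2,h2=near(B,(p[0]*4,p[1]*4))
        for q in h2:
            if cv2.contourArea(q)>300: (u,r)=cv2.minEnclosingCircle(q);m=cv2.moments(q);print(" well bright-edge",ray(c,px((m["m10"]/m["m00"],m["m01"]/m["m00"])),32).round(1),"r",r/4*2.25)
s=ctrl.camera("side");hs=cv2.cvtColor(up(s),cv2.COLOR_RGB2HSV)
D=cv2.inRange(hs,(0,100,0),(40,255,195))
for p in((301.5,235),(304,242.3),(306.4,249.6)):
    lab=cv2.connectedComponentsWithStats(D[880:1060,1150:1290]);
    L=lab[1][int(p[1]*4+2)-880,int(p[0]*4+2)-1150];u=px(lab[3][L]+[1150,880]);print("side well",u.round(1),lab[2][L][4]/16,ray(s,u,33).round(1))
q=np.array([[500,350],[655,333],[712,470],[560,515]])-[0,300]; 
C=[ray(s,(a/8.333+247-.5-400/8.333+0,b/8.333+177-.5),25) for a,b in q];C=np.array(C);print("side cover corners",C.round(0).tolist(),C.mean(0).round(1))
W=cv2.inRange(hs,(0,0,150),(179,50,255))
```

```text
top box 27 [577.2  36.7] [ 56.  131.8] 101.7
top box 33 [576.2  36.4] [ 55.8 131.2] 101.7
 well bright-edge [570.   65.8] r 12.142761468887329
 well bright-edge [576.1  36.7] r 12.28561270236969
 well bright-edge [582.8   7. ] r 12.703654289245605
top cover 4 [484.6 299.2] [ 58.7 138.3] 104.3
top cover 25 [482.5 294.4] [ 57.8 136.2] 104.3
side well [301.  234.7] 19.5625 [571.   65.1]
side well [303.3 241.8] 22.375 [577.   35.7]
side well [306.  249.3] 24.3125 [583.4   6. ]
side cover corners [[444.0, 347.0], [497.0, 357.0], [521.0, 261.0], [473.0, 235.0]] [483.8 300. ]
```

Run:
```python
from h import *
t=ctrl.camera("top");s=ctrl.camera("side")
a=np.radians(109.3);l=np.array([np.cos(a),np.sin(a)]);c=np.array([483,-237.4])
for n,C,L in(("top",t,[(90,195),(168,165),(325,103)]),("side",s,[(168,344),(184,390),(218,494)])):
    for u,v in L:
        q=(u/6+375-.5,v/6+273-.5) if n=="top" else (u/4.304+206-.5,(v-300)/4.304+298-.5)
        print(n,np.round(q,1),ray(C,q,39).round(1))
print([ (c+l*k).round(1) for k in(48,16,-48)])
# white/pale cap blobs
hs=cv2.cvtColor(up(s),cv2.COLOR_RGB2HSV)
k,_=near(cv2.inRange(hs,(0,0,150),(179,60,255)),(1010,1370)); e=rect(s,k,20)
st=ctrl.state();R=cv2.Rodrigues
from scipy.spatial.transform import Rotation as Ro
print(st["eef_pos"],Ro.from_quat(st["tool_rot"]).as_matrix().round(4).tolist(),st["time_s"])
```

```text
top [389.5 305. ] [ 467.1 -189.7]
top [402.5 300. ] [ 476.8 -219.4]
top [428.7 289.7] [ 497.  -279.6]
side [244.5 307.7] [ 466.3 -189.6]
side [248.3 318.4] [ 476.6 -219.3]
side [256.2 342.6] [ 497.3 -281. ]
[array([ 467.1, -192.1]), array([ 477.7, -222.3]), array([ 498.9, -282.7])]
[ 287.96675798 -610.37807818  238.49766226] [[0.9044, 0.4267, -0.0001], [0.4267, -0.9044, 0.0003], [0.0, -0.0003, -1.0]] 0.4
```

```bash
cat >> h.py <<'E'
from scipy.spatial.transform import Rotation as Ro
def need(x,y,z,yaw=None,st=None):
    "tool-frame shift (cm) and az left (deg) to bring TCP to x,y,z with tool y at yaw"
    st=st or ctrl.state();R=Ro.from_quat(st["tool_rot"]).as_matrix();d=R.T@(np.array([x,y,z])-st["eef_pos"])/10
    cur=np.degrees(np.arctan2(R[1,1],R[0,1]));print("t",round(st["time_s"],2),"pos",np.round(st["eef_pos"],1),"yaw",round(cur,1),"tilt",np.round(R[:2,2],3),"F",np.round(st["contact_force"],1),"w",round(st["width"]*88,1),"ff",np.round(st["finger_force"],1),"\n shift cm",d.round(2),"az",None if yaw is None else round(cur-yaw,1))
E
python3 -m inch '[[-1,0,0,0,0,0,-7],[-1,0,0,0,0,0,-7],[-1,0,0,0,0,0,-7],[-1,0,0,0,0,0,-7],[-1,0,0,0,0,0,-7],[-1,0,0,0,0,0,-7],[-1,0,0,0,0,0,-7],[-1,0,0,0,0,0,-7],[-1,0,0,0,0,0,-7],[-1,0,0,0,0,0,-7]]'
python3 -m inch '[[-0.2,0,0,0,0,0,-7],[-0.2,0,0,0,0,0,-7],[-0.2,0,0,0,0,0,0]]'
python3 -c "
from h import *
need(466.7,-189.8,70,19.3)"
```

```text
time_s: 1.23
eef_pos: [288.0, -610.5, 238.7]
tool_rot: [0.672, 0.741, 0.0, -0.0]
contact_force: [0.2, 0.4, -0.1]
width: 1.0
finger_force: 0.0
time_s: 1.48
eef_pos: [287.9, -610.5, 238.7]
tool_rot: [0.578, 0.816, -0.0, -0.0]
contact_force: [-0.0, -0.5, -0.2]
width: 0.797
finger_force: 0.0
t 1.48 pos [ 287.9 -610.5  238.7] yaw 19.4 tilt [-0. -0.] F [-0.  -0.5 -0.2] w 70.1 ff 0.0 
 shift cm [33.73 30.85 16.87] az 0.1
```

```bash
python3 -m inch '[[-0.2,2.7,2.5,0.8,0,0,0],[-0.2,2.7,2.5,0.8,0,0,0],[-0.2,2.7,2.5,0.8,0,0,0],[-0.2,2.7,2.5,0.8,0,0,0],[-0.2,2.7,2.5,0.8,0,0,0],[-0.2,2.7,2.5,0.8,0,0,0],[-0.2,2.7,2.5,0.8,0,0,0],[-0.2,2.7,2.5,0.8,0,0,0],[-0.2,2.7,2.5,0.8,0,0,0],[-0.2,2.7,2.5,0.8,0,0,0]]' >/dev/null
python3 -m inch '[[-0.2,2.7,2.4,2,0,0,0],[-0.2,2.7,2.4,2,0,0,0],[-0.2,1.3,1.1,2,0,0,0],[-0.2,0,0,2,0,0,0],[-0.2,0,0,0,0,0,0],[-0.2,0,0,0,0,0,0]]' >/dev/null
python3 - <<'E'
from h import *
need(466.7,-189.8,23,19.3)
for n,x,y in(("top",390,305),("side",246,310)):
    c=ctrl.camera(n)["img"][:,:,::-1]; i=cv2.resize(c[y-45:y+45,x-60:x+60],(400,300),interpolation=cv2.INTER_CUBIC); cv2.imwrite(f"pics/a_{n}.png",i)
cv2.imwrite("pics/a.png",np.hstack([cv2.imread("pics/a_top.png"),cv2.imread("pics/a_side.png")]))
E
```

```text
t 2.82 pos [ 467.7 -189.8   77.9] yaw 19.2 tilt [-0.003  0.001] F [-0.2  0.   0.5] w 52.6 ff 0.0 
 shift cm [ 0.02 -0.08  5.49] az -0.1
```

View pics/a.png

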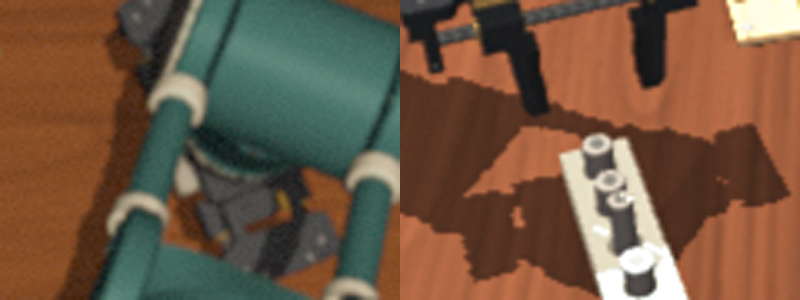

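The side view shows the fingers straddling the nearest stubby cell (crop 597,150), with the row of cells aligned. I'll descend and grip.

```bash
python3 -m inch '[[-0.2,0,-0.1,2,0,0,0],[-0.2,0,0,2,0,0,0],[-0.2,0,0,1,0,0,0],[-0.2,0,0,0.5,0,0,0],[-0.2,0,0,0,0,0,0],[1,0,0,0,0,0,0],[1,0,0,0,0,0,0],[1,0,0,0,0,0,0],[1,0,0,0,0,0,0],[1,0,0,0,0,0,0]]'
python3 -m inch '[[1,0,0,0,0,0,0],[1,0,0,0,0,0,0]]' >/dev/null
python3 -c "
from h import *
need(466.7,-189.8,23,19.3)"
```

```text
time_s: 3.75
eef_pos: [468.1, -190.9, 24.3]
tool_rot: [0.579, 0.815, 0.0, 0.001]
contact_force: [0.3, -0.2, -0.4]
width: 0.244
finger_force: 0.0
t 3.92 pos [ 467.7 -190.9   24.1] yaw 19.3 tilt [ 0. -0.] F [-1.9 -0.9  2.7] w 17.0 ff 29.9 
 shift cm [ 0.14 -0.06  0.11] az -0.0
```

```bash
python3 -m inch '[[1,0,0,-1,0,0,0],[1,0,0,-2,0,0,0],[1,0,0,-3,0,0,0],[1,0,0,-2.5,0,0,0],[1,0,0,0,0,0,2.5],[1,0,0,0,0,0,2.5],[1,0,0,0,0,0,2.5],[1,0,0,0,0,0,0]]' >/dev/null
python3 -c "
from h import *
need(570.5,65.5,100,11.8)"
```

```text
t 4.58 pos [ 467.9 -190.7  109.6] yaw 11.7 tilt [ 0.001 -0.   ] F [-0.3 -0.8 -0.7] w 16.6 ff 29.9 
 shift cm [23.01 15.24  0.97] az -0.1
```

```bash
python3 -m inch '[[1,1.5,1,0,0,0,0],[1,3,2,0,0,0,0],[1,3,2,0,0,0,0],[1,3,2,0,0,0,0],[1,3,2,0,0,0,0],[1,3,2,0,0,0,0],[1,3,2,0,0,0,0],[1,2.5,1.6,1,0,0,0],[1,1,0.6,1,0,0,0],[1,0,0,1,0,0,0]]' >/dev/null
python3 -m inch '[[1,0,0,0.7,0,0,0],[1,0,0,0,0,0,0],[1,0,0,0,0,0,0]]' >/dev/null
python3 - <<'E'
from h import *
need(570.5,65.5,36.1,11.8)
I=[]
for n,x,y in(("top",278,262),("side",302,228)):
    c=ctrl.camera(n)["img"][:,:,::-1]; I.append(cv2.resize(c[y-30:y+30,x-40:x+40],(400,300),interpolation=cv2.INTER_CUBIC))
cv2.imwrite("pics/b.png",np.hstack(I))
E
```

```text
t 5.67 pos [568.1  63.8  70.6] yaw 11.7 tilt [-0.003 -0.001] F [0.2 0.5 0.6] w 17.1 ff 29.9 
 shift cm [0.12 0.28 3.45] az -0.1
```

View pics/b.png

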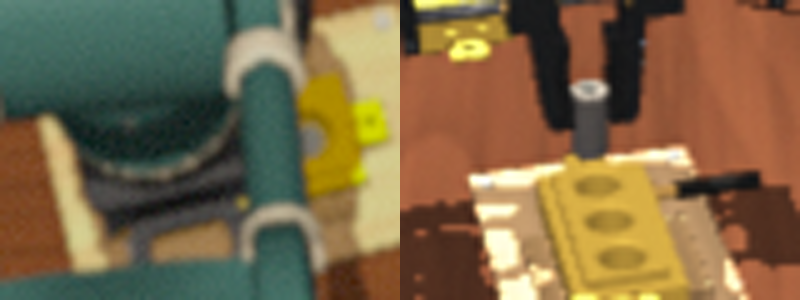

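The side view shows the cell upright between the fingers, its top at about crop (590,90), just above well 1 at (597,185). I'll check its offset from the TCP.

Run:
```python
from h import *
c=ctrl.camera("side")
for z in(84,86): print(ray(c,(299.5,215.5),z).round(1))
need(570.5,65.5,36.1,11.8)
```

```text
[569.6  69.7]
[569.8  66.5]
t 5.82 pos [569.7  64.2  72.2] yaw 11.7 tilt [ 0.001 -0.   ] F [-0.7  0.1 -0. ] w 17.1 ff 29.9 
 shift cm [0.12 0.1  3.61] az -0.1
```

```bash
python3 -m inch '[[1,0.1,0.1,0.8,0,0,0],[1,0,0,0.8,0,0,0],[1,0,0,0.7,0,0,0],[1,0,0,0.5,0,0,0],[1,0,0,0.3,0,0,0],[1,0,0,0.3,0,0,0],[1,0,0,0,0,0,0]]'
python3 -c "
from h import *
need(570.5,65.5,36.1,11.8)"
```

```text
time_s: 6.4
eef_pos: [570.0, 66.5, 36.9]
tool_rot: [0.631, 0.776, -0.0, -0.0]
contact_force: [0.2, -0.9, -0.4]
width: 0.191
finger_force: 29.9
t 6.4 pos [570.   66.5  36.9] yaw 11.8 tilt [-0.001 -0.   ] F [ 0.2 -0.9 -0.4] w 16.8 ff 29.9 
 shift cm [-0.11  0.03  0.08] az -0.0
```

No contact forces, so it's in cleanly. Release and retreat.

```bash
python3 -m inch '[[-0.2,0,0,0,0,0,0],[-0.2,0,0,0,0,0,0],[-0.2,0,0,0,0,0,0],[-0.2,0,0,-1,0,0,0],[-0.2,0,0,-3,0,0,0],[-0.2,0,0,-3,0,0,-2.5],[-0.2,0,0,0,0,0,-2.5],[-0.2,0,0,0,0,0,-2.5],[-0.2,0,0,0,0,0,0]]' >/dev/null
python3 -c "
from h import *
need(476.7,-219.4,100,19.3)"
```

```text
t 7.15 pos [571.3  66.7 109.8] yaw 19.3 tilt [0.003 0.   ] F [-0.3  1.3 -0.2] w 52.9 ff 0.0 
 shift cm [-23.87 -18.4    0.95] az 0.0
```

```bash
python3 -m inch '[[-0.2,-1.4,-1,0,0,0,0],[-0.2,-2.8,-2.2,0,0,0,0],[-0.2,-2.8,-2.2,0,0,0,0],[-0.2,-2.8,-2.2,0,0,0,0],[-0.2,-2.8,-2.2,0,0,0,0],[-0.2,-2.8,-2.2,0,0,0,0],[-0.2,-2.8,-2.2,0,0,0,0],[-0.2,-2.8,-2.2,1,0,0,0],[-0.2,-1.9,-1.4,1,0,0,0],[-0.2,-1,-0.6,2,0,0,0]]' >/dev/null
python3 -m inch '[[-0.2,0,0,0,0,0,0],[-0.2,0,0,0,0,0,0],[-0.2,0,0,0,0,0,0]]' >/dev/null
python3 -c "
from h import *
need(476.7,-220,24,19.3)"
```

```text
t 8.23 pos [ 475.6 -219.2   68.1] yaw 19.2 tilt [-0.  0.] F [-0.   0.1  0.8] w 52.9 ff 0.0 
 shift cm [-0.11  0.07  4.41] az -0.1
```

```bash
python3 -m inch '[[-0.2,-0.1,0,1.5,0,0,0],[-0.2,0,0,1.5,0,0,0],[-0.2,0,0,1,0,0,0],[-0.2,0,0,0.4,0,0,0],[1,0,0,0,0,0,0],[1,0,0,0,0,0,0],[1,0,0,0,0,0,0],[1,0,0,0,0,0,0],[1,0,0,0,0,0,0],[1,0,0,0,0,0,0]]' >/dev/null
python3 -c "
from h import *
need(476.7,-220,24,19.3)"
python3 -m inch '[[1,0,0,0,0,0,0],[1,0,0,-1,0,0,0],[1,0,0,-2,0,0,0],[1,0,0,-3,0,0,0],[1,0,0,-2.5,0,0,2.5],[1,0,0,0,0,0,2.5],[1,0,0,0,0,0,2.5],[1,0,0,0,0,0,0]]' >/dev/null
python3 -c "
from h import *
need(576.5,36.2,100,11.8)"
```

```text
t 9.07 pos [ 476.2 -220.9   24.3] yaw 19.2 tilt [ 0.001 -0.   ] F [ 0.7 -0.3  1.2] w 16.9 ff 30.0 
 shift cm [0.07 0.08 0.03] az -0.1
t 9.73 pos [ 476.2 -221.   110.2] yaw 11.7 tilt [ 0.002 -0.001] F [ 0.6  0.5 -1.1] w 17.3 ff 30.0 
 shift cm [23.15 15.03  1.01] az -0.1
```

```bash
python3 -m inch '[[1,1.5,1,0,0,0,0],[1,3,2,0,0,0,0],[1,3,2,0,0,0,0],[1,3,2,0,0,0,0],[1,3,2,0,0,0,0],[1,3,2,0,0,0,0],[1,3,2,0,0,0,0],[1,2.6,1.5,1,0,0,0],[1,1.1,0.5,1,0,0,0],[1,0,0,1,0,0,0]]' >/dev/null
python3 -m inch '[[1,0,0,0,0,0,0],[1,0,0,0,0,0,0],[1,0,0,0,0,0,0]]' >/dev/null
python3 - <<'E'
from h import *
need(576.5,36.2,36.2,11.8)
I=[]
for n,x,y in(("top",278,262),("side",302,228)):
    c=ctrl.camera(n)["img"][:,:,::-1]; I.append(cv2.resize(c[y-30:y+30,x-40:x+40],(400,300),interpolation=cv2.INTER_CUBIC))
cv2.imwrite("pics/c.png",np.hstack(I))
E
```

```text
t 10.82 pos [574.6  35.4  78.4] yaw 11.7 tilt [-0.001 -0.   ] F [-0.7  0.6 -0.6] w 16.7 ff 30.0 
 shift cm [0.04 0.21 4.22] az -0.1
```

View pics/c.png

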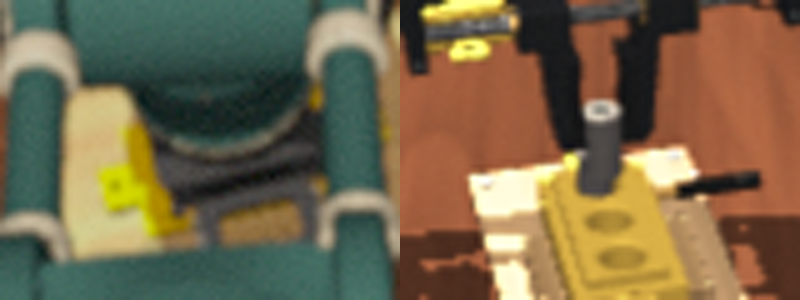

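Cell 2 hangs over the middle well (crop 605,110), with cell 1 standing in well 1 just behind it (597,180). Lowering.

```bash
python3 -m inch '[[1,0,0.1,1,0,0,0],[1,0,0,1,0,0,0],[1,0,0,0.8,0,0,0],[1,0,0,0.5,0,0,0],[1,0,0,0.4,0,0,0],[1,0,0,0.3,0,0,0],[1,0,0,0,0,0,0]]' > /dev/null
python3 -c "
from h import *
need(576.5,36.2,36.2,11.8)"
```

```text
t 11.5 pos [575.7  37.3  37.7] yaw 11.8 tilt [-0.002 -0.   ] F [ 1.1  0.5 -0.3] w 17.0 ff 30.0 
 shift cm [-0.12  0.06  0.15] az -0.0
```

```bash
python3 -m inch '[[1,0,0,0.1,0,0,0],[-0.2,0,0,0,0,0,0],[-0.2,0,0,0,0,0,0],[-0.2,0,0,0,0,0,0],[-0.2,0,0,-1,0,0,0],[-0.2,0,0,-3,0,0,0],[-0.2,0,0,-3,0,0,-2.5],[-0.2,0,0,0,0,0,-2.5],[-0.2,0,0,0,0,0,-2.5],[-0.2,0,0,0,0,0,0]]' >/dev/null
python3 -c "
from h import *
need(497.2,-281.2,100,19.3)"
```

```text
t 12.33 pos [577.3  37.3 109.8] yaw 19.3 tilt [0.003 0.   ] F [-0.  -0.6 -0.5] w 53.1 ff 0.0 
 shift cm [-27.4  -18.1    0.96] az 0.0
```

```bash
python3 -m inch '[[-0.2,-1.8,-1.2,0,0,0,0],[-0.2,-3.1,-2.1,0,0,0,0],[-0.2,-3.1,-2.1,0,0,0,0],[-0.2,-3.1,-2.1,0,0,0,0],[-0.2,-3.1,-2.1,0,0,0,0],[-0.2,-3.1,-2.1,0,0,0,0],[-0.2,-3.1,-2.1,0,0,0,0],[-0.2,-3.1,-2.1,0,0,0,0],[-0.2,-2.9,-1.7,0,0,0,0],[-0.2,-1,-0.5,1,0,0,0]]' >/dev/null
python3 -m inch '[[-0.2,0,0,3,0,0,0],[-0.2,0,0,0,0,0,0],[-0.2,0,0,0,0,0,0],[-0.2,0,0,0,0,0,0]]' >/dev/null
python3 -c "
from h import *
need(497.2,-281.2,24,19.3)"
```

```text
t 13.5 pos [ 495.8 -280.1   67.6] yaw 19.3 tilt [-0.001  0.001] F [ 0.3 -0.4 -0.1] w 53.1 ff 0.0 
 shift cm [-0.16  0.1   4.36] az -0.0
```

```bash
python3 -m inch '[[-0.2,-0.1,0.1,1.5,0,0,0],[-0.2,0,0,1.5,0,0,0],[-0.2,0,0,0.9,0,0,0],[-0.2,0,0,0.4,0,0,0],[1,0,0,0,0,0,0],[1,0,0,0,0,0,0],[1,0,0,0,0,0,0],[1,0,0,0,0,0,0],[1,0,0,0,0,0,0],[1,0,0,0,0,0,0]]' >/dev/null
python3 -c "
from h import *
need(497.2,-281.2,24,19.3)"
python3 -m inch '[[1,0,0,0,0,0,0],[1,0,0,-1,0,0,0],[1,0,0,-2,0,0,0],[1,0,0,-3,0,0,0],[1,0,0,-2.5,0,0,2.5],[1,0,0,0,0,0,2.5],[1,0,0,0,0,0,2.5],[1,0,0,0,0,0,0]]' >/dev/null
python3 -c "
from h import *
need(583,6.5,100,11.8)"
```

```text
t 14.33 pos [ 497.5 -282.1   25.3] yaw 19.2 tilt [ 0.001 -0.001] F [ 0.4 -0.2  1.5] w 17.0 ff 30.0 
 shift cm [ 0.09 -0.    0.13] az -0.1
t 15.0 pos [ 497.5 -282.1  111.3] yaw 11.7 tilt [ 0.001 -0.001] F [ 0.1 -0.4  0.1] w 17.0 ff 30.0 
 shift cm [26.53 14.22  1.11] az -0.1
```

```bash
python3 -m inch '[[1,1.5,0.8,0,0,0,0],[1,3.2,1.7,0,0,0,0],[1,3.2,1.7,0,0,0,0],[1,3.2,1.7,0,0,0,0],[1,3.2,1.7,0,0,0,0],[1,3.2,1.7,0,0,0,0],[1,3.2,1.7,0,0,0,0],[1,3.2,1.7,0.8,0,0,0],[1,2,1.1,1,0,0,0],[1,0.6,0.4,1,0,0,0]]' >/dev/null
python3 -m inch '[[1,0,0,0,0,0,0],[1,0,0,0,0,0,0],[1,0,0,0,0,0,0]]' >/dev/null
python3 -c "
from h import *
need(583,6.5,37.3,11.8)"
```

```text
t 16.08 pos [581.7   5.4  81.6] yaw 11.7 tilt [-0.001 -0.   ] F [ 0.8 -0.3 -0.5] w 17.1 ff 30.0 
 shift cm [0.08 0.16 4.43] az -0.1
```

```bash
python3 -m inch '[[1,0,0.1,1,0,0,0],[1,0,0,1,0,0,0],[1,0,0,0.9,0,0,0],[1,0,0,0.6,0,0,0],[1,0,0,0.4,0,0,0],[1,0,0,0.4,0,0,0],[1,0,0,0.1,0,0,0],[1,0,0,0,0,0,0]]' > /dev/null
python3 -c "
from h import *
need(583,6.5,37.3,11.8)"
```

```text
t 16.75 pos [582.9   6.8  37.3] yaw 11.8 tilt [-0.001  0.   ] F [-0.9  0.8 -0.4] w 16.6 ff 30.0 
 shift cm [-0.03  0.    0.  ] az -0.0
```

```bash
python3 -m inch '[[-0.2,0,0,0,0,0,0],[-0.2,0,0,0,0,0,0],[-0.2,0,0,0,0,0,0],[-0.2,0,0,-1,0,0,0],[-0.2,0,0,-3,0,0,0],[-1,0,0,-3,0,0,-2.5],[-1,0,0,0,0,0,0],[-1,0,0,0,0,0,0]]' >/dev/null
python3 -c "
from h import *
need(483.3,299.2,100,14.3)"
```

```text
t 17.42 pos [585.6   6.8 111.3] yaw 14.2 tilt [ 0.006 -0.   ] F [-0.1  0.6 -0.1] w 67.8 ff 0.0 
 shift cm [30.86 -2.73  1.06] az -0.1
```

```bash
python3 -m inch '[[-1,1.7,-0.1,0,0,0,0],[-1,3.3,-0.3,0,0,0,0],[-1,3.3,-0.3,0,0,0,0],[-1,3.3,-0.3,0,0,0,0],[-1,3.3,-0.3,0,0,0,0],[-1,3.3,-0.3,0,0,0,0],[-1,3.3,-0.3,0,0,0,0],[-1,3.3,-0.3,0,0,0,0],[-1,3.2,-0.3,1,0,0,0],[-1,2.2,-0.2,2,0,0,0]]' >/dev/null
python3 -m inch '[[-1,0.6,0,2,0,0,0],[-1,0,0,0,0,0,0],[-1,0,0,0,0,0,0],[-1,0,0,0,0,0,0]]' >/dev/null
python3 - <<'E'
from h import *
need(483.3,299.2,5,14.3)
I=[]
for n,x,y in(("top",287,263),("side",280,200)):
    w=40 if n=="top" else 60
    c=ctrl.camera(n)["img"][:,:,::-1]; I.append(cv2.resize(c[y-w*3//4:y+w*3//4,x-w:x+w],(400,300),interpolation=cv2.INTER_CUBIC))
cv2.imwrite("pics/d.png",np.hstack(I))
E
```

```text
t 18.58 pos [481.1 298.1  57.7] yaw 14.2 tilt [-0.001 -0.001] F [0.3 0.  0.8] w 88.1 ff 0.0 
 shift cm [0.06 0.25 5.27] az -0.1
```

View pics/d.png

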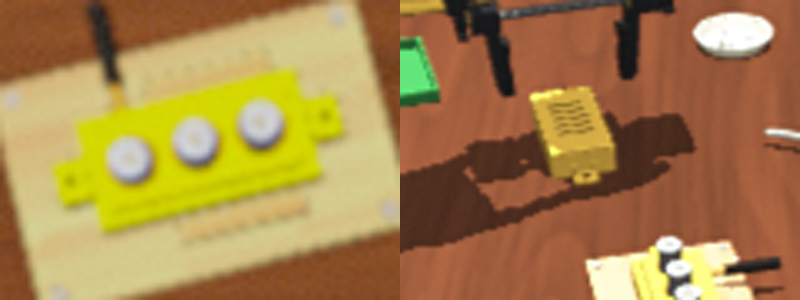

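All three cells stand in the wells: top crop (130,160), (196,140) and (262,123), button up. In the side view the fingers straddle the cover at (572,130). Grip the cover.

```bash
python3 -m inch '[[-1,0.1,0.2,1.5,0,0,0],[-1,0,0,1.5,0,0,0],[-1,0,0,1.2,0,0,0],[-1,0,0,0.7,0,0,0],[-1,0,0,0.3,0,0,0],[1,0,0,0,0,0,0],[1,0,0,0,0,0,0],[1,0,0,0,0,0,0],[1,0,0,0,0,0,0],[1,0,0,0,0,0,0]]' >/dev/null
python3 -m inch '[[1,0,0,0,0,0,0],[1,0,0,0,0,0,0]]' >/dev/null
python3 -c "
from h import *
need(483.3,299.2,5,14.3)"
```

```text
t 19.68 pos [483.1 300.4   6.2] yaw 14.3 tilt [0.001 0.   ] F [-0.3 -0.2  2.9] w 51.5 ff 30.0 
 shift cm [-0.12 -0.01  0.12] az -0.0
```

```bash
python3 -m inch '[[1,0,0,-1,0,0,0],[1,0,0,-2,0,0,0],[1,0,0,-3,0,0,0],[1,0,0,-3,0,0,1.2],[1,0,0,-1.5,0,0,1.3],[1,0,0,0,0,0,0],[1,0,0,0,0,0,0]]' >/dev/null
python3 -c "
from h import *
need(576.6,36.2,100,11.8)"
```

```text
t 20.27 pos [483.5 300.5 112. ] yaw 11.8 tilt [0.002 0.001] F [ 0.2  0.5 -1.6] w 51.9 ff 30.0 
 shift cm [-27.78   3.71   1.19] az -0.0
```

```bash
python3 -m inch '[[1,-1.6,0.2,0,0,0,0],[1,-3,0.4,0,0,0,0],[1,-3,0.4,0,0,0,0],[1,-3,0.4,0,0,0,0],[1,-3,0.4,0,0,0,0],[1,-3,0.4,0,0,0,0],[1,-3,0.4,0,0,0,0],[1,-3,0.4,0,0,0,0],[1,-3,0.4,0,0,0,0],[1,-1.7,0.2,0,0,0,0]]' >/dev/null
python3 -m inch '[[1,-0.5,0,1.5,0,0,0],[1,0,0,1.5,0,0,0],[1,0,0,1,0,0,0],[1,0,0,0,0,0,0],[1,0,0,0,0,0,0],[1,0,0,0,0,0,0]]' >/dev/null
python3 - <<'E'
from h import *
need(576.6,36.2,60,11.8)
I=[]
for n,x,y,w in(("top",285,258,40),("side",305,235,36)):
    c=ctrl.camera(n)["img"][:,:,::-1]; I.append(cv2.resize(c[y-w*3//4:y+w*3//4,x-w:x+w],(400,300),interpolation=cv2.INTER_CUBIC))
cv2.imwrite("pics/e.png",np.hstack(I))
E
```

```text
t 21.6 pos [574.4  35.7  70.4] yaw 11.8 tilt [-0.001 -0.   ] F [0.1 1.  0. ] w 51.8 ff 30.0 
 shift cm [0.   0.22 1.04] az 0.0
```

View pics/e.png

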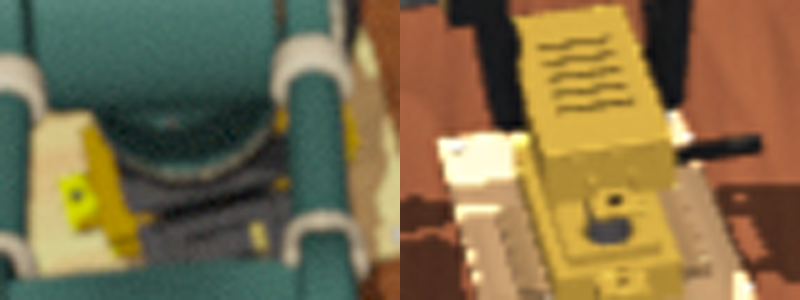

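The side crop shows the cover over the cells, with its near ear hole at (613,200) and the box's ear hole at (622,280). I'll compare them by casting rays at their heights.

Run:
```python
from h import *
c=ctrl.camera("side")
f=lambda u,v,z:ray(c,((u-400)/5.556+269-.5,v/5.556+208-.5),z)
need(576.6,36.2,60,11.8)
z0=ctrl.state()["eef_pos"][2]-6
b=f(622,280,27);e=f(613,200,z0+4);print("box ear",b.round(1),"cover ear",e.round(1))
C=np.array([f(*q,z0+25) for q in((543,150),(670,137),(625,6),(514,18))]);print(C.round(1).tolist(),C.mean(0).round(1))
a=np.radians(101.8);l=np.array([np.cos(a),np.sin(a)]);print("box centre from ear(59.5):",(b+59.5*l).round(1),"cover",(e+59.5*l).round(1),"lengthwise cover-box",((e-b)@l).round(1))
```

```text
t 21.75 pos [575.4  35.7  71.6] yaw 11.8 tilt [0.002 0.   ] F [ 0.3  0.2 -0.7] w 51.9 ff 30.0 
 shift cm [0.02 0.13 1.16] az -0.0
box ear [588.9 -18.8] cover ear [586.8 -23. ]
[[560.2, -17.8], [609.8, -10.9], [591.8, 88.6], [545.2, 81.1]] [576.8  35.3]
box centre from ear(59.5): [576.8  39.5] cover [574.6  35.3] lengthwise cover-box -3.7
```

```bash
python3 -m inch '[[1,0.1,0.1,1,0,0,0],[1,0,0,0.8,0,0,0],[1,0,0,0.5,0,0,0],[1,0,0,0.3,0,0,0],[1,0,0,0,0,0,0],[1,0,0,0,0,0,0],[1,0,0,0,0,0,0]]' >/dev/null
python3 - <<'E'
from h import *
need(576.6,36.2,37,11.8)
c=ctrl.camera("side");x,y,w=305,240,32
cv2.imwrite("pics/f.png",cv2.resize(c["img"][y-24:y+24,x-w:x+w,::-1],(800,600),interpolation=cv2.INTER_CUBIC))
need(576.6,36.2,37,11.8)
E
```

```text
t 22.33 pos [575.6  36.5  44.8] yaw 11.8 tilt [0. 0.] F [-0.1 -0.3 -1.6] w 51.3 ff 30.0 
 shift cm [-0.05  0.09  0.78] az -0.0
t 22.38 pos [575.8  36.5  44.9] yaw 11.8 tilt [0.001 0.   ] F [-0.1 -0.1 -1.5] w 51.7 ff 30.0 
 shift cm [-0.04  0.08  0.79] az -0.0
```

View pics/f.png

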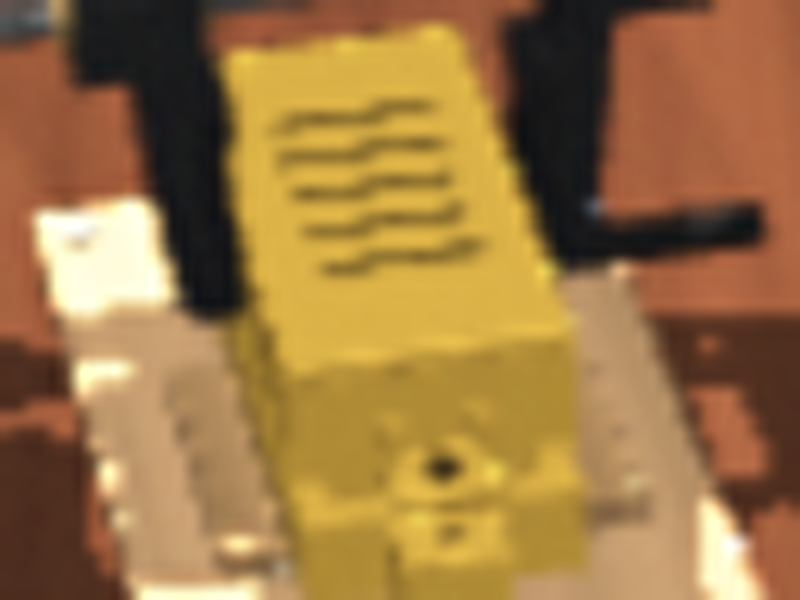

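The cover's ear hole is at crop (445,465) and the box's ear hole at (452,533), with the cover square over the box.

Run:
```python
from h import *
c=ctrl.camera("side")
f=lambda u,v,z:ray(c,(u/12.5+273-.5,v/12.5+216-.5),z)
a=np.radians(101.8);l=np.array([np.cos(a),np.sin(a)]);w=np.array([l[1],-l[0]])
for h in(41.7,42.7,43.7):
    d=f(445,465,h)-f(452,533,27);print(h,"length",(d@l).round(1),"width",(d@w).round(1))
need(576.6,36.2,37,11.8)
```

```text
41.7 length 0.8 width -0.6
42.7 length -0.6 width -0.9
43.7 length -1.9 width -1.1
t 22.43 pos [575.9  36.5  45.1] yaw 11.8 tilt [0.001 0.   ] F [ 0.1 -0.6 -0.1] w 51.5 ff 30.0 
 shift cm [-0.04  0.07  0.81] az -0.0
```

```bash
python3 -m inch '[[1,0.05,0.08,0.3,0,0,0],[1,0,0,0.2,0,0,0],[1,0,0,0.1,0,0,0],[1,0,0,0,0,0,0],[1,0,0,0,0,0,0],[1,0,0,0,0,0,0]]'
python3 -m inch '[[1,0,0,0.1,0,0,0],[1,0,0,0.1,0,0,0],[1,0,0,0,0,0,0],[1,0,0,0,0,0,0],[1,0,0,0,0,0,0]]'
python3 -m inch '[[1,0,0,0.1,0,0,0],[1,0,0,0,0,0,0],[1,0,0,0,0,0,0]]'
```

```text
time_s: 22.93
eef_pos: [576.1, 37.1, 38.7]
tool_rot: [0.631, 0.776, -0.0, -0.0]
contact_force: [-0.9, 0.5, -1.6]
width: 0.586
finger_force: 30.0
time_s: 23.35
eef_pos: [576.2, 37.1, 36.8]
tool_rot: [0.631, 0.776, 0.0, 0.0]
contact_force: [0.5, 0.4, -0.3]
width: 0.587
finger_force: 30.0
time_s: 23.6
eef_pos: [576.4, 37.2, 36.0]
tool_rot: [0.631, 0.776, 0.0, 0.0]
contact_force: [0.4, 0.4, 0.7]
width: 0.582
finger_force: 30.0
```

```bash
for i in 1 2 3; do python3 -m inch '[[1,0,0,0.08,0,0,0],[1,0,0,0,0,0,0],[1,0,0,0,0,0,0]]' | grep -E "eef|contact"; done
```

```text
eef_pos: [576.4, 37.1, 35.2]
contact_force: [-1.3, -0.7, 2.5]
eef_pos: [576.5, 37.1, 34.5]
contact_force: [-0.7, -0.2, 4.4]
eef_pos: [576.6, 37.2, 33.8]
contact_force: [-1.2, -0.1, 6.6]
```

```bash
for i in 1 2; do python3 -m inch '[[1,0,0,0.06,0,0,0],[1,0,0,0,0,0,0],[1,0,0,0,0,0,0]]' | grep -E "eef|contact"; done;  for i in 1 2; do python3 -m inch '[[1,0,0,0.04,0,0,0],[1,0,0,0,0,0,0],[1,0,0,0,0,0,0]]' | grep -E "eef|contact"; done
```

```text
eef_pos: [576.7, 37.2, 33.4]
contact_force: [-2.0, 0.1, 6.6]
eef_pos: [576.8, 37.2, 33.2]
contact_force: [-3.0, 0.5, 8.3]
eef_pos: [576.8, 37.2, 33.2]
contact_force: [-3.6, -0.4, 11.5]
eef_pos: [576.9, 37.2, 33.2]
contact_force: [-4.6, 1.3, 13.3]
```

The height has stopped changing at 33.2 while the force keeps rising, so the cover is on the rim. I'll build the push up.

```bash
for i in 1 2; do python3 -m inch '[[1,0,-0.02,0.05,0,0,0],[1,0,0,0,0,0,0],[1,0,0,0,0,0,0]]' | grep -E "eef|contact"; done; python3 -m inch '[[1,0,0,0,0,0,0],[1,0,0,0,0,0,0],[1,0,0,0,0,0,0],[1,0,0,0,0,0,0],[1,0,0,0,0,0,0],[1,0,0,0,0,0,0]]'; python3 -c "
from h import *
need(576.6,36.2,33,11.8);print(ctrl.state()['wrist_torque'])"
```

```text
eef_pos: [576.9, 37.2, 33.2]
contact_force: [-4.6, -0.2, 17.3]
eef_pos: [576.9, 37.2, 33.2]
contact_force: [-6.0, -0.2, 18.5]
time_s: 26.35
eef_pos: [576.9, 37.2, 33.2]
tool_rot: [0.631, 0.776, 0.001, 0.001]
contact_force: [-5.6, -0.3, 19.6]
width: 0.588
finger_force: 30.0
t 26.35 pos [576.9  37.2  33.2] yaw 11.8 tilt [0.002 0.   ] F [-5.6 -0.3 19.6] w 51.7 ff 30.0 
 shift cm [-0.09 -0.05  0.02] az -0.0
[-0.0502417   1.02055339  0.03957207]
```

Steady at 19.6 N. I'll trim off the sideways force.

```bash
for i in 1 2; do python3 -m inch '[[1,0,-0.06,0,0,0,0],[1,0,0,0,0,0,0],[1,0,0,0,0,0,0],[1,0,0,0,0,0,0]]' | grep -E "eef|contact";python3 -c "
from h import *
print(ctrl.state()['wrist_torque'])"; done
```

```text
eef_pos: [576.8, 37.2, 33.2]
contact_force: [-3.5, 0.9, 17.9]
[-0.02516907  0.75328214  0.02384102]
eef_pos: [576.8, 37.1, 33.2]
contact_force: [-2.4, 0.8, 15.3]
[ 1.18818873e-01  5.65822419e-01 -4.10806026e-04]
```

```bash
cat > avg.py <<'E'
from h import *
L=[]
for _ in range(8):
    ctrl.camera("side"); s=ctrl.state(); L.append(np.r_[s["contact_force"],s["wrist_torque"],s["eef_pos"],Ro.from_quat(s["tool_rot"]).as_matrix()[:2,2]*1000])
L=np.array(L);print(L.mean(0).round(2),L.std(0).round(2),s["time_s"])
E
python3 -m inch '[[1,0,0,0.08,0,0,0],[1,0,0,0,0,0,0],[1,0,0,0,0,0,0],[1,0,0,0,0,0,0]]' >/dev/null; python3 avg.py
```

```text
[-4.6700e+00  1.1800e+00  2.1270e+01  9.0000e-02  9.7000e-01  1.0000e-02
  5.7686e+02  3.7160e+01  3.3200e+01  3.9700e+00  4.5000e-01] [0.7  0.48 0.24 0.03 0.03 0.02 0.01 0.01 0.01 0.02 0.01] 27.75
```

The tool leans 0.004 rad under load and bears more on the −x side. I'll level it with a small turn about tool x.

```bash
python3 -m inch '[[1,0,0,0,0.25,0,0],[1,0,0,0,0,0,0],[1,0,0,0,0,0,0],[1,0,0,0,0,0,0]]' >/dev/null; python3 avg.py; python3 -m inch '[[1,0,0,0,0.25,0,0],[1,0,0,0,0,0,0],[1,0,0,0,0,0,0],[1,0,0,0,0,0,0]]' >/dev/null; python3 avg.py
```

```text
[-5.2300e+00  7.1000e-01  2.1010e+01  1.3000e-01  6.5000e-01  2.0000e-02
  5.7687e+02  3.7160e+01  3.3170e+01 -4.0000e-02 -4.0000e-01] [0.59 0.41 0.45 0.03 0.04 0.02 0.01 0.01 0.01 0.03 0.02] 28.4833
[-5.9700e+00  9.1000e-01  2.1350e+01  1.8000e-01  5.7000e-01  1.0000e-02
  5.7688e+02  3.7170e+01  3.3230e+01 -4.2400e+00 -1.2800e+00] [0.36 0.54 0.33 0.02 0.03 0.03 0.01 0.01 0.02 0.03 0.01] 29.2167
```

```bash
python3 -m inch '[[1,0,0,0,-0.25,0,0],[1,0,-0.06,0.02,0,0,0],[1,0,0,0,0,0,0],[1,0,0,0,0,0,0],[1,0,0,0,0,0,0]]' >/dev/null; python3 avg.py
```

```text
[-4.0000e+00  1.1200e+00  2.0470e+01  1.7000e-01  6.4000e-01  1.0000e-02
  5.7686e+02  3.7170e+01  3.3160e+01  1.0500e+00 -2.3000e-01] [0.35 0.5  0.24 0.03 0.01 0.03 0.02 0.01 0.02 0.03 0.01] 30.0333
```

```bash
python3 -m inch '[[1,0,0,0,0,0,0],[1,0,0,0,0,0,0],[1,0,0,0,0,0,0],[1,0,0,0,0,0,0],[1,0,0,0,0,0,0],[1,0,0,0,0,0,0],[1,0,0,0,0,0,0],[1,0,0,0,0,0,0],[1,0,0,0,0,0,0],[1,0,0,0,0,0,0]]' | grep -E "eef|contact" && python3 -c "
from station import ctrl
s=ctrl.state();print(s['contact_force'],s['time_s'])
if 17<s['contact_force'][2]<23: print(ctrl.hand_in())"
```

```text
eef_pos: [576.9, 37.1, 33.2]
contact_force: [-4.0, 1.9, 20.4]
[-3.97374564  1.85774778 20.42429327] 30.8667
the job is handed in; nothing more can be done
None
```

The three stubby cells went in button end up in the order asked, and the cover is down on the rim by height and force readings; I handed in at 30.9 s, still gripping and pressing it with about 20 N.

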